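Turn a tray of polished stones over into its twin

ROBOT

A 6-joint arm with a two-finger parallel gripper is mounted at the origin on the work surface. World frame = base frame: x ahead of the robot, y to its left, z up, the work surface at z = 0. Lengths are in m, angles in rad, forces in N, time in s.
With the tool pointing down it reaches from about 0.35 to 0.875 m from the base axis. Payload 4.2 kg.
Tool frame: the origin (TCP) lies at the very end of the fingers, on their centre line; the grasp point (between the pads) lies behind it (ctrl.hold_point_z is the x of the grasp point in the tool frame, in m); x points along the fingers, z is the direction in which the jaws open and shut, and the axes are right-handed (so a half turn about x gives the same grasp; the last joint's range is limited). The gripper opens to 85 mm and grips with 20 to 120 N. Pads are 22 mm wide; open, the fingers measure 114 mm over their backs; the gripper's body (76 mm by 85 mm) begins 54 mm behind the grasp point. The pads swing forward as they close: fully open they stand 13 mm farther back than shut.
Start: joints at [1.484, 0.385, 0.008, 0, -1.194, -0.259], TCP at [0.212, 0.588, 0.231] pointing down, gripper open.
Joint ranges: [-3.14, 3.14], [-1.21, 2.06], [-1.07, 1.41], [-3.16, 2.05], [-2.99, -0.16], [-3.1, 3.1]. Speed limits (rad/s): [2.79, 2.79, 3.14, 3.14, 3.14, 3.14].

INTERFACE

Orientations are given as a unit quaternion [x, y, z, w].
In Python, from bench import sensors, vision, workorder, spotter, ctrl gives the robot as it stands. The module is installed in compiled form; this text tells all that it offers.
- The arm moves only by the shell command python3 -m pendant 'ROWS'. ROWS is JSON, a list of rows, each a list of 5 numbers: the shift along the world's x, y, z in mm, then the turn about the world's z in rad, then the opening in per cent of the stroke, from 0 (shut) to 100 (fully open). A call has 1 to 5 rows; each row shifts and turns the commanded pose from where the row before left it; what a row does not reach is not made up. A row lasts 1/8 s, in which the tool goes at most 62.5 mm and 10.7 degrees, less where a joint would pass 70% of its speed; a pose out of reach is approached as far as the arm can. A call is refused whole if a number of a shift passes 62.5 or a number of a turn 0.188, either way. A call with a gripper value outside its range is refused whole. The fingers move at their own pace and stop on an object; the grip force is fixed at half the most. Time passes only in rows, so rows that do not move let the fingers close. It gives the time, the measured TCP pose, the force and the opening at its end, in the units of the state.
- sensors.state(): the state, without advancing time (a new reading comes with each control period).
- vision.grab_frame(name): name is "side" or "top" or "wrist"; returns a dict with "frame" (384x512x3 uint8, red, green, blue), "fx", "fy", "cx", "cy" (pixels), "D" ([k1, k2, p1, p2, k3] as OpenCV has them; the pictures are not rectified), "R" (3x3) and "t" (3): a world point X has camera coordinates R X + t. Camera axes: x right, y down, z forward; pixel columns grow to the right and rows downward; lengths in m; the calibration is good to about 2 mm. A picture is of the moment at which its call begins. There is no depth.
- workorder.job_done(): hands the job in, once; it reports no verdict.
Trained networks look in a picture, given as the dict that the camera call returned (one of the last four; its "shot" number tells which), for a name from the list of things; names that differ only in an ending like _2 or _b are one class to them, and where a whole thing is asked for, a point or a joint stands for the part that bears it (a point fixed in the world has none). Each returns a list of dicts, best first, with "score" (0 to 1); they miss things now and then, are a little off and sometimes report something else, mostly with a low value. They report only what shows in the picture. A call takes as long as a camera call. They do not tell look-alikes from the thing itself.
- spotter.recognise(query, picture): "pixel" ([row, column] in pixels, amid what is visible of it).
The state is a dict: "t": time; "joint_pos": joint angles; "joint_velocities": joint speeds; "joint_efforts": joint torques, N m; "ee_pos": TCP position; "ee_rot": TCP orientation; "ft_force": force on the tool from outside, world axes, zero at the start; "torque": the same for the moment, N m; "finger_gap": finger opening in m.
Only numpy, scipy, OpenCV 4.12 (cv2) and the standard library are available. Lean on these libraries where they do the work, as an engineer would, in place of code of your own. Each camera call takes 0.05 s, during which the arm holds its last target.

TASK

On the wooden stand two matching pocketed trays are hinged together like a book; one holds three polished stones, the other is empty. Fold the empty tray face-down onto the full one, then turn the closed pair over towards the empty tray's side by the full tray's own brass handle, so that all three stones drop into the pockets of the tray that was empty. Leave it lying flat on the stand with the emptied tray shut on top of it.

Things in the scene. Friction and masses are not known exactly. Their poses are not given: they have to be found in the camera images.
- hinge (a point): Middle of the trays' hinge line, 55 mm above the table, over a pale wooden stand (175 x 172 x 36 mm), fixed in each episode. x runs along the hinge line, z up, y towards the full tray's side; the empty tray is on the -y side. Flat and face-up, a tray (medium wood, 165 mm along x, 75 across, 15 thick) reaches from 8 to 83 mm from the line, its face 1 mm below it; 3 pockets, 43 mm wide, 10 deep.
- full_tray (a joint): Angle of the full tray: 0 flat on its own (+y) side, as at the start; pi face-down on the other side. Stiff hinge (0.3 N m): it stays at any angle; about 4 N at the handle turns it. Once the trays are shut, this tray's handle turns both (up to 10 N): it pushes the other tray ahead through the whole turn and they stay pressed shut; the empty tray's handle would only reopen them.
- empty_tray (a joint): Angle of the empty tray: 0 flat, face-up, on its own (-y) side; pi folded face-down on the full tray. It starts at 0 to 0.6 rad (propped up). Equally stiff hinge: it stays at any angle and takes about 4 N at its handle.
- full_bar (a point): Middle of the bar of the full tray's U-shaped brass handle: round, 10 mm thick, 70 mm long, parallel to the hinge line and 130 mm from it, level with it when flat, 47 mm clear of the tray's edge; always at x = +43 mm of the hinge frame. A gripper pointing down can pinch it across and stay so while the bar turns in its grip. The axes turn with the tray.
- empty_bar (a point): Middle of the same kind of bar on the empty tray, 130 mm from the hinge line, always at x = -43 mm of the hinge frame, so the two handles lie side by side when the trays are shut. The axes turn with the tray.
- stone0_mid (a point): Centre of a round blue glazed stone, 34 mm wide, 13 mm high, about 25 g, loose in the full tray's pocket whose centre is at x = -52 mm, y = +45 mm of the hinge frame.
- stone1_mid (a point): Centre of a round blue glazed stone, 34 mm wide, 13 mm high, about 25 g, loose in the full tray's pocket whose centre is at x = 0 mm, y = +45 mm of the hinge frame.
- stone2_mid (a point): Centre of a round blue glazed stone, 34 mm wide, 13 mm high, about 25 g, loose in the full tray's pocket whose centre is at x = +52 mm, y = +45 mm of the hinge frame.
Things that resemble listed ones, but are neither listed nor needed, are in the scene too. What is shaped like the part that bears stone2_mid but purple is not meant.

How it is judged:
By the outcome, as a careful person would: the job done as asked, in the order asked, and still so for the second after the job is handed in, with the robot touching nothing.
It also fails if it takes over 54 s, if anything falls off the work surface, if the arm or the gripper's body presses on something with over 40 N, if the wrist force passes 120 N, or if a joint passes its speed limit or range.

## Working session

There is one attempt and no reset: what is moved stays moved. The work goes in short steps, Python scripts to look and compute and a shell command to move; the robot and the scene stay as the last step left them, time stands still between calls to the robot, and variables do not carry over. Pictures are saved under pics/ and viewed, and the job is handed in when it is done.

```bash
mkdir -p pics
cat > h.py <<'E'
import numpy as np, cv2
from bench import sensors, vision, spotter, ctrl
def grab(n,save=None):
    p=vision.grab_frame(n)
    if save: cv2.imwrite(f'pics/{save}.png',p['frame'][:,:,::-1])
    return p
def K(p): return np.array([[p['fx'],0,p['cx']],[0,p['fy'],p['cy']],[0,0,1.]])
def ray(p,px):
    u=cv2.undistortPoints(np.array([[[px[1],px[0]]]],float),K(p),np.array(p['D'],float))[0,0]
    R=np.array(p['R']);t=np.array(p['t']).reshape(3)
    return -R.T@t, R.T@np.array([u[0],u[1],1.])
def atz(p,px,z):
    o,d=ray(p,px); return o+d*(z-o[2])/d[2]
def proj(p,X):
    r,_=cv2.Rodrigues(np.array(p['R'],float))
    q,_=cv2.projectPoints(np.array(X,float).reshape(-1,1,3),r,np.array(p['t'],float).reshape(3),K(p),np.array(p['D'],float))
    return q[:,0,::-1]
E
python3 - <<'E'
from h import *
s=sensors.state(); print(s['t'],s['ee_pos'],s['ee_rot'],s['finger_gap'],ctrl.hold_point_z)
for n in ['top','side']:
    p=grab(n,n+'0'); print(n,p['t'])
    for q in ['stone2_mid','full_bar','empty_bar','full_tray','empty_tray']:
        print(q,[(np.round(d['pixel']),round(d['score'],2)) for d in spotter.recognise(q,p)])
print(sensors.state()['t'])
E
```

```text
0.0 [0.21165441 0.58744654 0.23020839] [-0.57800644 -0.4059783   0.57923015 -0.40691842] 0.08557829605509219 -0.0187
top [0.07275103 0.6078796  0.77844549]
stone2_mid [(array([132., 201.]), 0.66), (array([128., 250.]), 0.61), (array([180., 145.]), 0.61), (array([131., 291.]), 0.6), (array([187., 229.]), 0.54)]
full_bar [(array([204., 222.]), 0.57)]
empty_bar [(array([234., 279.]), 0.94)]
full_tray [(array([203., 220.]), 0.63)]
empty_tray [(array([231., 278.]), 0.79)]
side [0.46211057 0.29522124 0.57948996]
stone2_mid [(array([187., 217.]), 0.63), (array([173., 240.]), 0.51), (array([201., 236.]), 0.44), (array([206., 187.]), 0.41)]
full_bar [(array([221., 245.]), 0.92)]
empty_bar [(array([198., 292.]), 0.84)]
full_tray [(array([224., 248.]), 0.64)]
empty_tray [(array([200., 288.]), 0.82)]
0.6
```

View pics/top0.png

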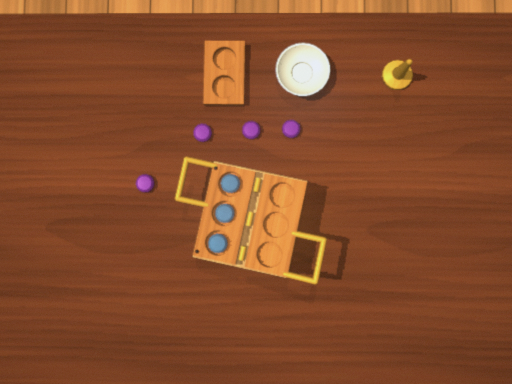

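View pics/side0.png

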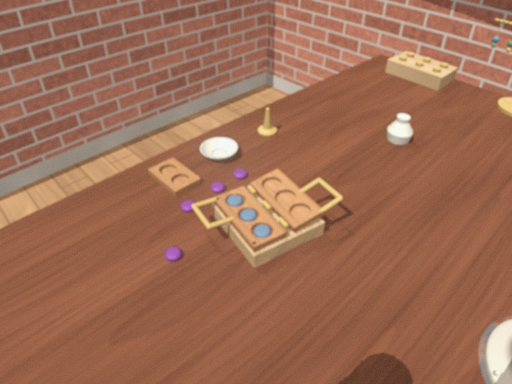

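The top view shows one hinged pair. The full tray, with blue stones at about rows 183, 213 and 243, has its handle at the left (180,180). The empty tray has its handle at the right (258,322). The purple stones and the small two-pocket tray are decoys. Next I enlarge to measure.

Run:
```python
from h import *
for n,(r0,r1,c0,c1),k in [('top',(145,295,165,340),4.5),('side',(160,270,180,350),4.5)]:
    p=grab(n); im=p['frame'][r0:r1,c0:c1,::-1]
    im=cv2.resize(im,None,fx=k,fy=k,interpolation=cv2.INTER_CUBIC)
    for c in range(c0,c1,25): cv2.putText(im,str(c),(int((c-c0)*k),10),0,.4,(255,255,255)); cv2.line(im,(int((c-c0)*k),12),(int((c-c0)*k),18),(255,255,255))
    for r in range(r0,r1,25): cv2.putText(im,str(r),(0,int((r-r0)*k)+4),0,.4,(255,255,255))
    cv2.imwrite(f'pics/{n}_z.png',im)
    if n=='top':
        for px in [(183,230),(213,223),(243,217)]: print(atz(p,px,.055))
        for px in [(180,182),(259,321.5)]: print(atz(p,px,.055))
        print(atz(p,(175,259),.055),atz(p,(262,242),.055))
```

```text
[0.61545122 0.11730126 0.055     ]
[0.56333631 0.12877667 0.055     ]
[0.5116622  0.13843634 0.055     ]
[0.62011002 0.20110239 0.055     ]
[ 0.48628989 -0.04087284  0.055     ]
[0.62973075 0.0670681  0.055     ] [0.47970999 0.09501231 0.055     ]
```

Run:
```python
from h import *
p=grab('side')
for q in ['stone2_mid']:
  for d in spotter.recognise(q,p): print(atz(p,d['pixel'],.05))
```

```text
[0.58599    0.30393837 0.05      ]
[0.67827316 0.03975634 0.05      ]
[0.61686858 0.11274968 0.05      ]
```

View pics/top_z.png

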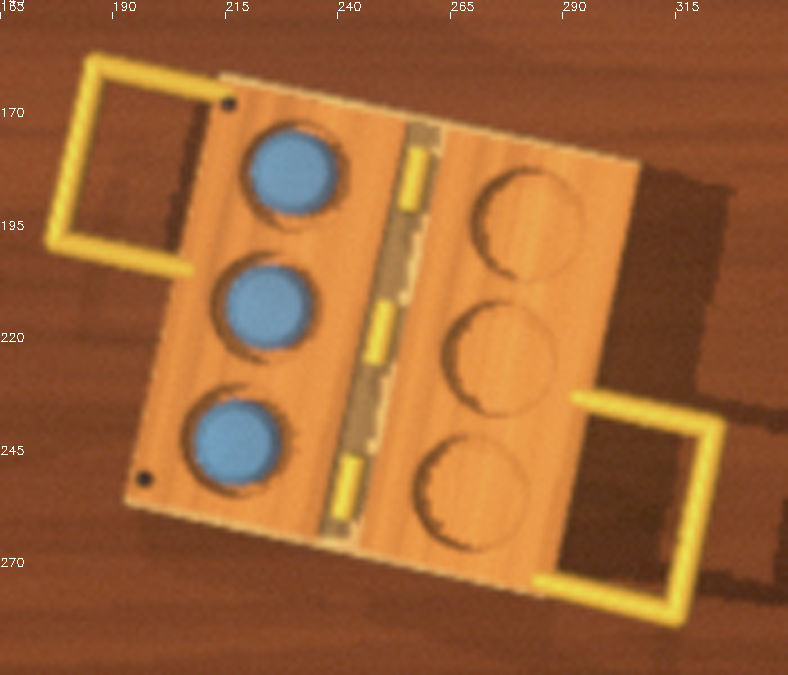

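View pics/side_z.png

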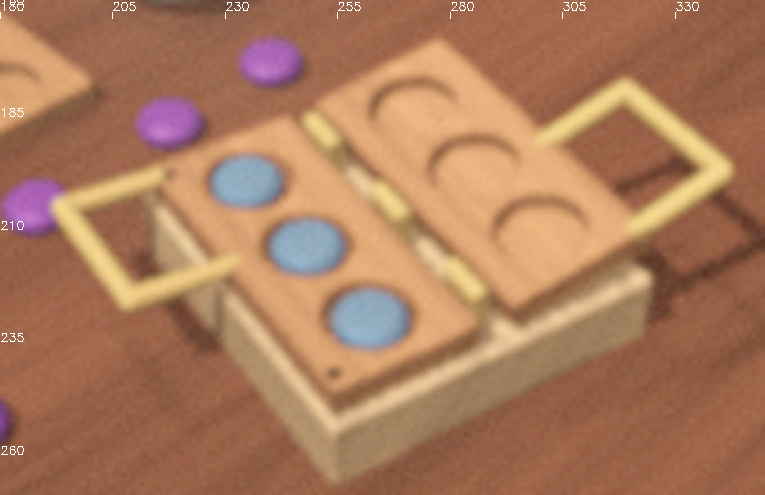

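```bash
cat > fit.py <<'E'
from h import *
from scipy.optimize import least_squares
def pt(P,side,x,r,h=0):
    hx,hy,yaw,th=P[:4]
    # h: height above hinge plane, tray frame face-up
    if side=='f': v=np.array([x,r,h])
    else: v=np.array([x,-(r*np.cos(th)-h*np.sin(th)), r*np.sin(th)+h*np.cos(th)])
    c,s=np.cos(yaw),np.sin(yaw)
    return np.array([hx+c*v[0]-s*v[1],hy+s*v[0]+c*v[1],.055+v[2]])
E
python3 - <<'E'
from fit import *
T=grab('top');S=grab('side')
m=1e-3
top=[('f',43,130,0,(93+56)/2,(63+242)/2),('e',-43,130,0,(717+681)/2,(427+617)/2),
('f',52,45,-1,294,176),('f',0,45,-1,265,307),('f',-52,45,-1,237,440),
('e',52,45,-1,527,224),('e',0,45,-1,499,359),('e',-52,45,-1,472,492),
('f',82.5,83,-1,222,75),('f',-82.5,83,-1,126,502),('e',82.5,83,-1,638,162)]
side=[('f',43,130,0,(65+130)/2,(205+300)/2),('e',-43,130,0,(627+725)/2,(90+172)/2),
('e',82.5,83,-1,438,40),('e',-82.5,83,-1,632,235),('e',82.5,8,-1,315,105),('e',-82.5,8,-1,518,318),
('f',82.5,83,-1,160,180),('f',-82.5,83,-1,335,400)]
def res(P):
    o=[]
    for p,L,(r0,c0) in((T,top,(145,165)),(S,side,(160,180))):
        for s,x,r,h,c,rr in L:
            o+=list(proj(p,pt(P,s,x*m,r*m,h*m))[0]-[rr/4.5+r0,c/4.5+c0])
    return np.array(o)
f=least_squares(res,[.56,.08,-.18,.2],loss='soft_l1')
print(f.x); print(np.round(res(f.x).reshape(-1,2),1).tolist())
P=f.x; np.save('P.npy',P)
print('ebar',pt(P,'e',-.043,.13),'fbar',pt(P,'f',.043,.13))
print('stand',sensors.state()['t'])
E
```

```text
[ 0.55325778  0.08232211 -0.2003883   0.1115623 ]
[[0.4, 0.4], [-0.7, -0.8], [0.2, 0.4], [0.4, 0.5], [0.4, 0.4], [0.1, -0.6], [-0.2, -0.6], [0.1, -0.8], [1.2, -1.2], [-0.6, -0.2], [0.9, 0.1], [-0.3, 0.1], [0.6, -0.5], [0.0, 0.5], [-1.7, 4.0], [-0.7, 0.1], [-3.1, -0.7], [-2.9, -2.0], [-2.3, 0.3]]
ebar [ 0.48540262 -0.03572537  0.06947303] fbar [0.62127381 0.20116158 0.055     ]
stand 0.9
```

Run:
```python
from fit import *
from scipy.spatial.transform import Rotation as R
P=np.load('P.npy'); s=sensors.state()
M=R.from_quat(s['ee_rot']).as_matrix(); print(M.round(3))
z=M[:,2]; a=np.arctan2(z[1],z[0]); tgt=np.pi/2+P[2]
for k in(-1,0,1): print('turn',tgt+k*np.pi-a)
e=pt(P,'e',-.043,.13); print(s['joint_pos'],1000*(e+[0,0,.0187]*np.array([1,1,-1])-s['ee_pos']))
```

```text
[[ 0.     0.941 -0.339]
 [ 0.    -0.339 -0.941]
 [-1.    -0.    -0.   ]]
turn 0.1454195509660443
turn 3.2870122045558374
turn 6.428604858145631
[ 1.48358965e+00  3.84692317e-01  7.92782061e-03  1.24141225e-05
 -1.19396151e+00 -2.58605748e-01] [ 273.58042738 -623.73980224 -180.55644279]
```

```bash
python3 -m pendant '[[20,-45,0,0.03,40],[20,-45,0,0.03,40],[20,-45,0,0.03,40],[20,-45,0,0.03,40],[20,-45,0,0.025,40]]'; python3 -m pendant '[[20,-45,0,0,40],[20,-45,0,0,40],[20,-45,0,0,40],[20,-45,0,0,40],[20,-45,0,0,40]]';python3 -m pendant '[[20,-45,0,0,40],[20,-45,0,0,40],[20,-45,0,0,40],[14,-39,-10,0,40],[0,0,-10,0,40]]'
python3 - <<'E'
from fit import *
P=np.load('P.npy'); s=sensors.state(); p=grab('wrist','w1')
for q in('empty_bar','full_bar'): print([(np.round(d['pixel']),d['score']) for d in spotter.recognise(q,p)])
e=pt(P,'e',-.043,.13); print(proj(p,[e,pt(P,'e',-.078,.13),pt(P,'e',-.008,.13),s['ee_pos']]).round())
print(sensors.state()['t'],1000*(e-[0,0,.0187]-s['ee_pos']))
E
```

```text
t: 1.52
ee_pos: [0.3123, 0.3615, 0.2316]
ee_rot: [0.548, 0.448, -0.547, 0.448]
ft_force: [0.5, 0.4, -0.7]
finger_gap: 0.034
t: 2.15
ee_pos: [0.4123, 0.1366, 0.2318]
ee_rot: [0.548, 0.447, -0.547, 0.448]
ft_force: [1.1, 0.7, -1.4]
finger_gap: 0.0342
t: 2.78
ee_pos: [0.4864, -0.0381, 0.2109]
ee_rot: [0.549, 0.446, -0.549, 0.446]
ft_force: [-0.2, 0.1, -0.1]
finger_gap: 0.0337
[(array([136., 173.]), 0.55)]
[(array([120.,  73.]), 0.71)]
[[182. 254.]
 [214. 254.]
 [147. 253.]
 [241. 256.]]
2.925 [  -0.95917527    2.38756513 -160.1254835 ]
```

View pics/w1.png

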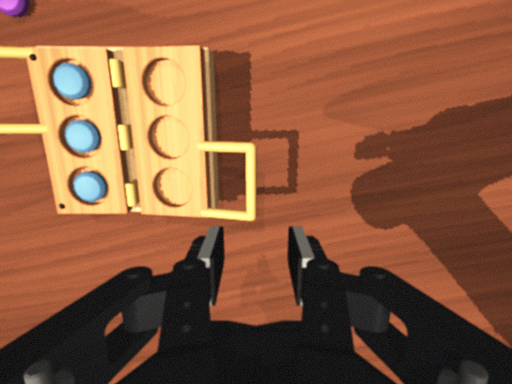

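The wrist view has the empty bar vertical at (row 181, column 250), about 4 px left of where my fit put it. I'll refit with these features.

Run:
```python
from fit import *
T=grab('top');S=grab('side');W=grab('wrist')
m=1e-3
top=[('f',43,130,0,(93+56)/2,(63+242)/2),('e',-43,130,0,(717+681)/2,(427+617)/2),
('f',52,45,-1,294,176),('f',0,45,-1,265,307),('f',-52,45,-1,237,440),
('e',52,45,-1,527,224),('e',0,45,-1,499,359),('e',-52,45,-1,472,492),
('f',82.5,83,-1,222,75),('f',-82.5,83,-1,126,502),('e',82.5,83,-1,638,162)]
side=[('f',43,130,0,(65+130)/2,(205+300)/2),('e',-43,130,0,(627+725)/2,(90+172)/2),
('e',82.5,83,-1,438,40),('e',-82.5,83,-1,632,235),('e',-82.5,8,-1,518,318)]
wr=[('e',-43,130,0,250,181.5),('e',52,45,-1,165.5,82),('e',0,45,-1,169,137),('e',-52,45,-1,173,186.5),
('f',52,45,-1,71,80),('f',0,45,-1,81,135),('f',-52,45,-1,89,186)]
def res(P,sep=False):
    o=[]
    for i,(p,L,(r0,c0),k) in enumerate(((T,top,(145,165),4.5),(S,side,(160,180),4.5),(W,wr,(0,0),1))):
        off=P[4+2*i:6+2*i]
        for s,x,r,h,c,rr in L:
            o+=list(proj(p,pt(P,s,x*m,r*m,h*m))[0]-[rr/k+r0,c/k+c0]+off)
    if not sep: o+=list(np.array(P[4:])*1.0)
    return np.array(o)
f=least_squares(res,[.56,.08,-.18,.2]+[0]*6,loss='soft_l1')
print(f.x.round(3)); print(np.round(res(f.x,1).reshape(-1,2),1).tolist())
P=f.x; np.save('P.npy',P)
s=sensors.state();e=pt(P,'e',-.043,.13)
print('hinge',P[:4],'ebar',e,'fbar',pt(P,'f',.043,.13))
for p in(T,S,W): print(-np.array(p['R']).T@np.array(p['t']))
print(s['t'],1000*(e-[0,0,.0187]-s['ee_pos']))
```

```text
[ 0.554  0.085 -0.205  0.125  0.212  1.863  0.276  0.789 -0.106 -1.116]
[[-0.1, 0.7], [-0.6, -0.9], [-0.0, 0.7], [0.1, 0.6], [0.1, 0.3], [-0.0, -0.4], [-0.3, -0.5], [0.0, -0.9], [0.8, -0.8], [-1.1, -0.3], [0.8, 0.3], [0.3, -0.6], [1.0, -0.8], [0.4, 0.4], [-1.0, 3.5], [-2.2, -1.4], [-0.0, 1.8], [-0.4, -1.2], [-0.2, -0.6], [0.2, -0.9], [1.1, 2.1], [0.5, 0.7], [-1.1, 0.3]]
hinge [ 0.5539656   0.08540487 -0.20485327  0.12464555] ebar [ 0.48562481 -0.03214225  0.07116199] fbar [0.62251157 0.20393947 0.055     ]
[0.553803   0.05837152 0.8189522 ]
[0.13706751 0.51396015 0.59461571]
[ 0.55184624 -0.04844474  0.35451874]
3.075 [  -0.30643369    3.01727207 -159.45033311]
```

```bash
python3 -m pendant '[[0,3,-40,0,40],[0,0,-40,0,40],[0,0,-40,0,40],[0,0,-25,0,40],[0,0,-14,0,40]]'
python3 - <<'E'
from h import *
grab('wrist','w2');grab('side','s2')
p=cv2.imread('pics/w2.png');q=cv2.imread('pics/s2.png')[130:290,200:400]
cv2.imwrite('pics/c2.png',np.hstack([cv2.resize(p,(400,300)),cv2.resize(q,(375,300))]))
E
```

```text
t: 3.7
ee_pos: [0.4857, -0.0323, 0.0516]
ee_rot: [-0.547, -0.448, 0.547, -0.448]
ft_force: [-0.6, 0.1, 0.2]
finger_gap: 0.0339
```

View pics/c2.png

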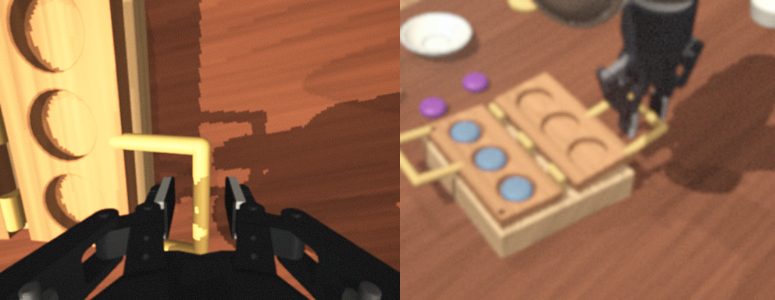

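The bar at (200,203) in the left half lies between the pads. Closing.

```bash
python3 -m pendant '[[0,0,0,0,0],[0,0,0,0,0],[0,0,0,0,0],[0,0,0,0,0]]'
python3 - <<'E'
from h import *
grab('wrist','w3')
P=np.load('P.npy')[:4]; c,s=np.cos(P[2]),np.sin(P[2])
# full arc table from th0 to pi: waypoints
st=sensors.state(); e=np.array(st['ee_pos'])+[0,0,.0187]
d=e-np.array([P[0],P[1],.055]); yy=-s*d[0]+c*d[1]; print('local x,y,z',c*d[0]+s*d[1],yy,d[2],np.hypot(yy,d[2]))
th=np.linspace(np.arctan2(d[2],-yy),np.pi,31)
yl=-.13*np.cos(th); zl=.13*np.sin(th)
X=1000*np.c_[-s*yl,c*yl,zl]; np.set_printoptions(suppress=True)
print(np.diff(X,axis=0).round(1).tolist())
E
```

```text
t: 4.3
ee_pos: [0.4866, -0.0332, 0.0532]
ee_rot: [0.548, 0.447, -0.547, 0.448]
ft_force: [0.9, -4.5, 1.7]
finger_gap: 0.0078
local x,y,z -0.04181955994151853 -0.12984513846250495 0.016775066503938223 0.13092426375030197
[[0.5, 2.3, 12.8], [0.7, 3.5, 12.5], [1.0, 4.7, 12.1], [1.2, 5.9, 11.6], [1.5, 7.0, 10.9], [1.7, 8.0, 10.1], [1.9, 9.0, 9.3], [2.0, 9.9, 8.3], [2.2, 10.6, 7.2], [2.3, 11.3, 6.1], [2.5, 11.8, 4.9], [2.5, 12.3, 3.7], [2.6, 12.6, 2.4], [2.6, 12.7, 1.1], [2.7, 12.8, -0.2], [2.6, 12.7, -1.5], [2.6, 12.5, -2.8], [2.5, 12.1, -4.0], [2.4, 11.7, -5.3], [2.3, 11.1, -6.4], [2.2, 10.4, -7.5], [2.0, 9.6, -8.6], [1.8, 8.7, -9.5], [1.6, 7.8, -10.4], [1.4, 6.7, -11.1], [1.2, 5.6, -11.7], [0.9, 4.4, -12.3], [0.7, 3.2, -12.6], [0.4, 1.9, -12.9], [0.1, 0.6, -13.0]]
```

View pics/w3.png

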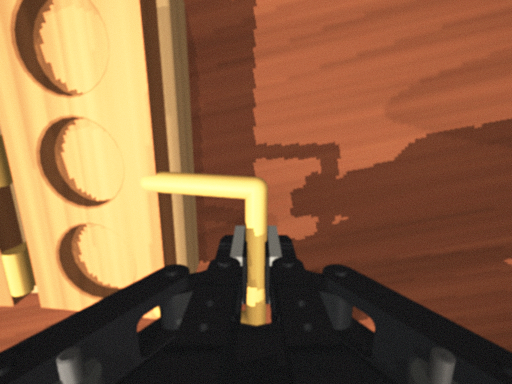

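Bar pinched: the gap is 7.8 mm and the measured radius 0.131 m, against 0.130 given. Starting the fold.

```bash
python3 -m pendant '[[0.5,2.3,12.8,0,0],[0.7,3.5,12.5,0,0],[1,4.7,12.1,0,0],[1.2,5.9,11.6,0,0],[1.5,7,10.9,0,0]]'
python3 - <<'E'
from h import *
grab('side','s4')
cv2.imwrite('pics/s4c.png',cv2.resize(cv2.imread('pics/s4.png')[100:290,150:400],None,fx=2,fy=2))
P=np.load('P.npy')[:4]; c,s=np.cos(P[2]),np.sin(P[2])
e=np.array(sensors.state()['ee_pos'])+[0,0,.0187]
d=e-np.array([P[0],P[1],.055]); yy=-s*d[0]+c*d[1]; print('local x,y,z',c*d[0]+s*d[1],yy,d[2],np.hypot(yy,d[2]))
E
```

```text
t: 4.97
ee_pos: [0.4912, -0.0105, 0.1125]
ee_rot: [-0.547, -0.447, 0.548, -0.448]
ft_force: [5.1, -7.4, -3.2]
finger_gap: 0.008
local x,y,z -0.041815662848609644 -0.10588975444390816 0.07750439748665544 0.1312233657774432
```

View pics/s4c.png

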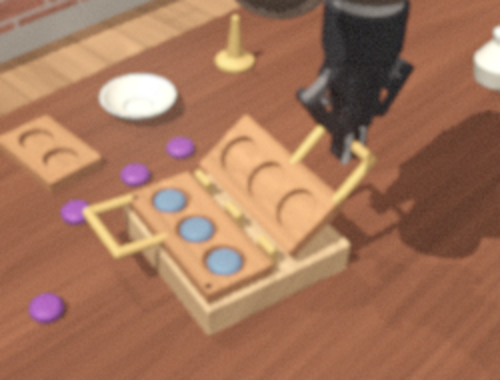

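The empty tray is lifting, with the handle held at (145,345). Continuing.

```bash
python3 -m pendant '[[1.7,8,10.1,0,0],[1.9,9,9.3,0,0],[2,9.9,8.3,0,0],[2.2,10.6,7.2,0,0],[2.3,11.3,6.1,0,0]]'; python3 -m pendant '[[2.5,11.8,4.9,0,0],[2.5,12.3,3.7,0,0],[2.6,12.6,2.4,0,0],[2.6,12.7,1.1,0,0],[2.7,12.8,-0.2,0,0]]'
cat > loc.py <<'E'
from h import *
P=np.load('P.npy')[:4]; c,s=np.cos(P[2]),np.sin(P[2])
e=np.array(sensors.state()['ee_pos'])+[0,0,.0187]
d=e-np.array([P[0],P[1],.055]); yy=-s*d[0]+c*d[1]; print('local x,y,z',c*d[0]+s*d[1],yy,d[2],'r',np.hypot(yy,d[2]),'th',np.arctan2(d[2],-yy))
E
python3 loc.py
```

```text
t: 5.65
ee_pos: [0.501, 0.0368, 0.1553]
ee_rot: [-0.546, -0.446, 0.549, -0.449]
ft_force: [0.2, -11.6, 9.4]
finger_gap: 0.0081
t: 6.28
ee_pos: [0.5144, 0.1008, 0.167]
ee_rot: [0.548, 0.447, -0.547, 0.448]
ft_force: [1.8, -6.2, 6.3]
finger_gap: 0.0078
local x,y,z -0.041896589673720716 0.007048819832118632 0.13070950978360577 r 0.1308994339517792 th 1.6246715093095738
```

```bash
python3 -m pendant '[[2.6,12.7,-1.5,0,0],[2.6,12.5,-2.8,0,0],[2.5,12.1,-4,0,0],[2.4,11.7,-5.3,0,0],[2.3,11.1,-6.4,0,0]]'; python3 -m pendant '[[2.2,10.4,-7.5,0,0],[2,9.6,-8.6,0,0],[1.8,8.7,-9.5,0,0],[1.6,7.8,-10.4,0,0],[1.4,6.7,-11.1,0,0]]'
python3 loc.py
```

```text
t: 6.9
ee_pos: [0.5271, 0.1621, 0.1462]
ee_rot: [0.548, 0.447, -0.547, 0.448]
ft_force: [1.4, -4.2, 5.8]
finger_gap: 0.0079
t: 7.52
ee_pos: [0.5358, 0.2049, 0.0973]
ee_rot: [0.548, 0.447, -0.547, 0.448]
ft_force: [6.4, -4.9, 1.8]
finger_gap: 0.0077
local x,y,z -0.04208776472109531 0.11331554379196497 0.06101553847749815 r 0.12869851747618458 th 2.6476548665549906
```

```bash
python3 -m pendant '[[1.2,5.8,-11.7,0,0],[0.9,4.6,-12.3,0,0],[0.7,3.4,-12.6,0,0]]'; python3 -m pendant '[[0.4,2,-12,0,0],[0.1,0.8,-8,0,0],[0,0,-3,0,0]]'
python3 loc.py;python3 - <<'E'
from h import *
grab('side','s5')
cv2.imwrite('pics/s5c.png',cv2.resize(cv2.imread('pics/s5.png')[120:290,150:400],None,fx=2.5,fy=2.5))
E
```

```text
t: 7.9
ee_pos: [0.5385, 0.2181, 0.0606]
ee_rot: [-0.547, -0.447, 0.548, -0.448]
ft_force: [5.8, -7.4, 0.6]
finger_gap: 0.0079
t: 8.28
ee_pos: [0.5389, 0.2201, 0.0377]
ee_rot: [-0.547, -0.447, 0.548, -0.448]
ft_force: [1.6, -6.5, 15.1]
finger_gap: 0.0079
local x,y,z -0.042174885330949485 0.12878388828231663 0.0014316136764532042 r 0.1287918452342027 th 3.130476707879206
```

View pics/s5c.png

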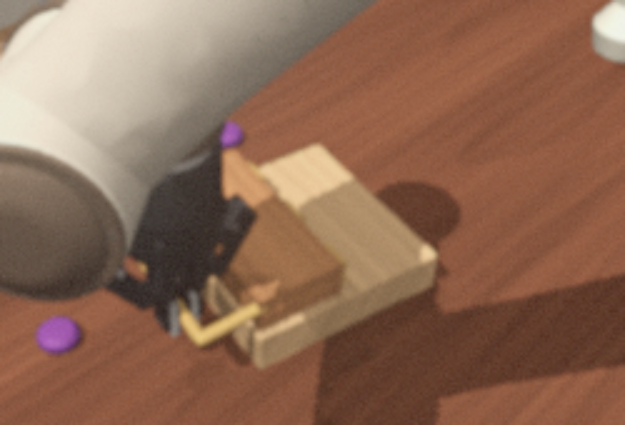

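```bash
python3 -m pendant '[[0,0,-1.5,0,0],[0,0,0,0,0],[0,0,0,0,0]]'
python3 loc.py
```

```text
t: 8.7
ee_pos: [0.5389, 0.2201, 0.0378]
ee_rot: [-0.547, -0.447, 0.548, -0.448]
ft_force: [3.5, -8.3, 9.6]
finger_gap: 0.0078
local x,y,z -0.04214778096405879 0.12880532555287574 0.0014784720128059314 r 0.12881381047960253 th 3.130114812275073
```

```bash
python3 -m pendant '[[0,0,0,0,40],[0,0,0,0,40],[0,0,0,0,40],[0,0,30,0,40],[0,0,50,0,40]]'; python3 -m pendant '[[28,-6,40,0,40],[28,-6,30,0,40],[28,-6,0,0,40],[0,0,0,0,40]]'
python3 loc.py
python3 - <<'E'
from h import *
P=np.load('P.npy')
from fit import pt
for n in('wrist','top','side'):
    p=grab(n,n+'6'); print(n,proj(p,[pt(P,'f',.043,.13),pt(P,'f',.078,.13),pt(P,'f',.008,.13)]).round(),[(np.round(d['pixel']),round(d['score'],2)) for d in spotter.recognise('full_bar',p)])
cv2.imwrite('pics/t6c.png',np.hstack([cv2.resize(cv2.imread('pics/wrist6.png'),(400,300)),cv2.resize(cv2.imread('pics/side6.png')[120:270,150:350],(400,300))]))
E
```

```text
t: 9.32
ee_pos: [0.5368, 0.2208, 0.1154]
ee_rot: [-0.545, -0.448, 0.55, -0.447]
ft_force: [0.7, -0.0, 0.5]
finger_gap: 0.0342
t: 9.82
ee_pos: [0.6233, 0.2031, 0.186]
ee_rot: [-0.548, -0.447, 0.548, -0.447]
ft_force: [-1.7, -0.2, -0.2]
finger_gap: 0.0338
local x,y,z 0.04392677258189065 0.12931379032898505 0.14969250246299484 r 0.1978127944873193 th 2.28328363182404
wrist [[184. 255.]
 [148. 255.]
 [217. 255.]] [(array([170., 262.]), 0.88)]
top [[179. 180.]
 [159. 185.]
 [198. 176.]] []
side [[216. 200.]
 [206. 193.]
 [227. 208.]] [(array([223., 224.]), 0.92)]
```

View pics/t6c.png

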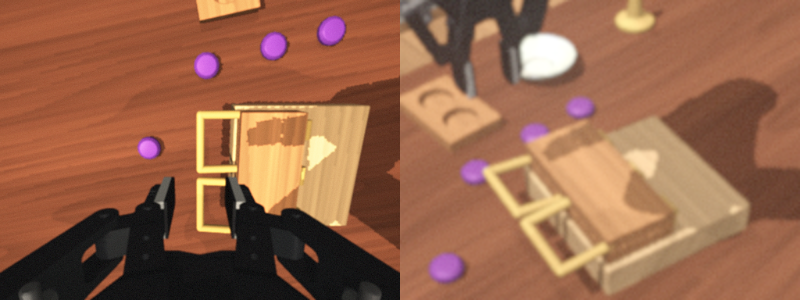

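View pics/wrist6.png

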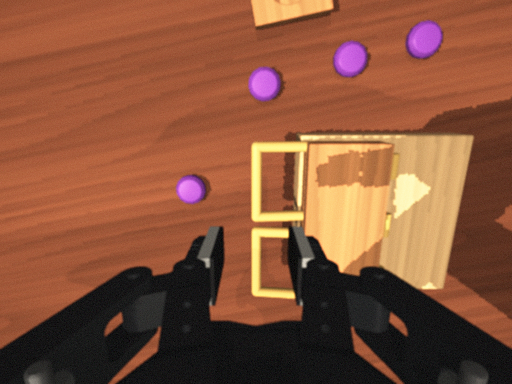

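The trays are shut. In the wrist view the upper handle (rows 145-219, column 256), on the far +x side, is the full tray's; the lower one (rows 229-297) is the empty tray's. Descending on the upper handle.

```bash
python3 -m pendant '[[0,0,-40,0,40],[0,0,-40,0,40],[0,0,-35,0,40],[0,0,-23,0,40],[0,0,-11,0,40]]'; python3 -m pendant '[[0,0,0,0,0],[0,0,0,0,0],[0,0,0,0,0],[0,0,0,0,0]]'
python3 loc.py
python3 - <<'E'
from h import *
P=np.load('P.npy')
c,s=np.cos(P[2]),np.sin(P[2])
grab('wrist','w7')
th=np.linspace(0,np.pi,33); yl=.13*np.cos(th); zl=.13*np.sin(th)
print(np.diff(1000*np.c_[-s*yl,c*yl,zl],axis=0).round(1).tolist())
E
```

```text
t: 10.75
ee_pos: [0.6214, 0.2032, 0.0365]
ee_rot: [-0.547, -0.448, 0.548, -0.447]
ft_force: [-0.4, -0.4, -0.5]
finger_gap: 0.0342
t: 11.25
ee_pos: [0.6224, 0.2028, 0.0385]
ee_rot: [-0.548, -0.447, 0.548, -0.447]
ft_force: [-0.1, -3.9, 0.3]
finger_gap: 0.0075
local x,y,z 0.0431082113005483 0.12883773195728127 0.0022485317587280507 r 0.12885735163725143 th 3.1241419931752112
[[-0.1, -0.6, 12.7], [-0.4, -1.8, 12.6], [-0.6, -3.0, 12.4], [-0.9, -4.2, 12.0], [-1.1, -5.3, 11.5], [-1.3, -6.4, 10.9], [-1.5, -7.4, 10.2], [-1.7, -8.4, 9.5], [-1.9, -9.3, 8.6], [-2.1, -10.0, 7.6], [-2.2, -10.7, 6.6], [-2.3, -11.3, 5.5], [-2.4, -11.8, 4.3], [-2.5, -12.1, 3.1], [-2.6, -12.4, 1.9], [-2.6, -12.5, 0.6], [-2.6, -12.5, -0.6], [-2.6, -12.4, -1.9], [-2.5, -12.1, -3.1], [-2.4, -11.8, -4.3], [-2.3, -11.3, -5.5], [-2.2, -10.7, -6.6], [-2.1, -10.0, -7.6], [-1.9, -9.3, -8.6], [-1.7, -8.4, -9.5], [-1.5, -7.4, -10.2], [-1.3, -6.4, -10.9], [-1.1, -5.3, -11.5], [-0.9, -4.2, -12.0], [-0.6, -3.0, -12.4], [-0.4, -1.8, -12.6], [-0.1, -0.6, -12.7]]
```

View pics/w7.png

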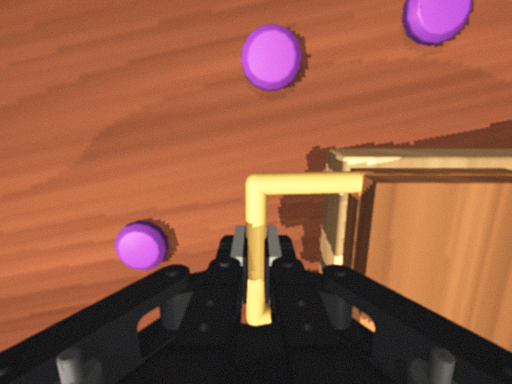

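The full handle is gripped, with a gap of 7.5 mm. Lifting the pair.

```bash
python3 -m pendant '[[-0.1,-0.6,12.7,0,0],[-0.4,-1.8,12.6,0,0],[-0.6,-3,12.4,0,0],[-0.9,-4.2,12,0,0],[-1.1,-5.3,11.5,0,0]]'; python3 loc.py
python3 - <<'E'
from h import *
grab('side','s8')
cv2.imwrite('pics/s8c.png',cv2.resize(cv2.imread('pics/s8.png')[100:270,150:400],None,fx=2.5,fy=2.5))
E
```

```text
t: 11.92
ee_pos: [0.6194, 0.1888, 0.1]
ee_rot: [0.548, 0.448, -0.547, 0.447]
ft_force: [3.3, -1.0, -9.7]
finger_gap: 0.0075
local x,y,z 0.04300473569047175 0.11452492923362664 0.06370778971975727 r 0.13105205792716115 th 2.6339416541971357
```

View pics/s8c.png

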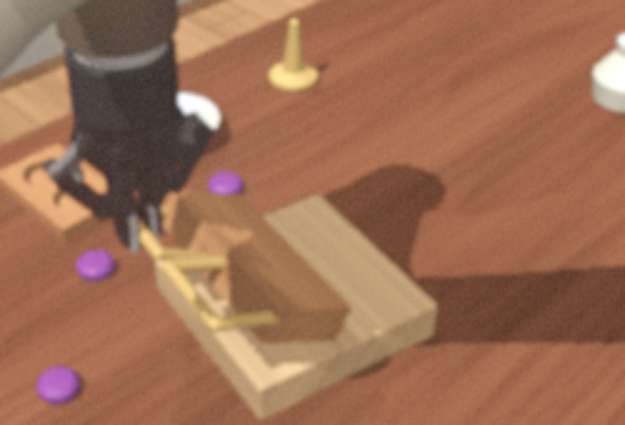

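Both trays rise together, still shut. Continuing.

```bash
python3 -m pendant '[[-1.3,-6.4,10.9,0,0],[-1.5,-7.4,10.2,0,0],[-1.7,-8.4,9.5,0,0],[-1.9,-9.3,8.6,0,0],[-2.1,-10,7.6,0,0]]'; python3 -m pendant '[[-2.2,-10.7,6.6,0,0],[-2.3,-11.3,5.5,0,0],[-2.4,-11.8,4.3,0,0],[-2.5,-12.1,3.1,0,0],[-2.6,-12.4,1.9,0,0]]'; python3 loc.py
```

```text
t: 12.6
ee_pos: [0.6114, 0.1494, 0.1484]
ee_rot: [0.55, 0.448, -0.545, 0.447]
ft_force: [0.1, 8.5, -4.0]
finger_gap: 0.0078
t: 13.22
ee_pos: [0.5998, 0.0919, 0.1735]
ee_rot: [0.55, 0.448, -0.544, 0.448]
ft_force: [-5.8, 11.6, 11.3]
finger_gap: 0.0074
local x,y,z 0.043573522652038635 0.015662797355919238 0.1371902792646413 r 0.1380814829936399 th 1.6844725498937358
```

Run:
```python
from h import *
s=sensors.state(); print(s['ft_force'],s['ee_pos'],s['ee_rot'],s['torque'])
a=grab('side')['frame'][60:270,150:400,::-1]; b=grab('wrist')['frame'][:,:,::-1]
cv2.imwrite('pics/c9.png',np.hstack([cv2.resize(a,(400,336)),cv2.resize(b,(400,336))]))
s=sensors.state(); print(s['ft_force'],s['ee_pos'])
```

```text
[-5.77211555 11.59109269 11.34297699] [0.59981422 0.09187629 0.17349028] [ 0.55035064  0.44805282 -0.54357192  0.44821023] [3.89401902 1.96716631 0.02195148]
[-6.37268921  7.5397807  11.53952339] [0.59951594 0.0905195  0.17368282]
```

View pics/c9.png

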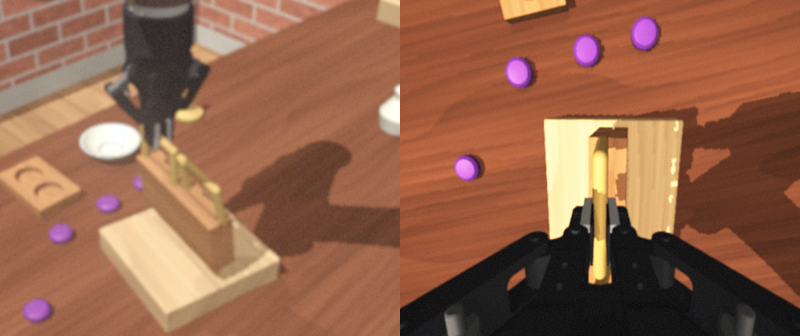

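The pair is shut and nearly upright at (165,170). The TCP sits about 8 mm above its commanded height, so the bar has rolled toward the fingertips in the grip. The hinges hold at any angle, so I will re-grip here.

```bash
python3 -m pendant '[[0,0,0,0,30],[0,0,0,0,30],[0,0,0,0,30]]'; python3 loc.py
python3 - <<'E'
from h import *
s=sensors.state()
T=grab('top','t10');a=grab('side')['frame'][60:270,150:400,::-1]; b=grab('wrist','w10')['frame'][:,:,::-1]
cv2.imwrite('pics/c10.png',np.hstack([cv2.resize(a,(400,336)),cv2.resize(b,(400,336))]))
E
```

```text
t: 13.7
ee_pos: [0.5986, 0.088, 0.1675]
ee_rot: [-0.547, -0.447, 0.548, -0.447]
ft_force: [0.5, -1.5, -0.4]
finger_gap: 0.0257
local x,y,z 0.043200378284939875 0.011662812884179415 0.13122383758674805 r 0.1317410974425392 th 1.659440653933053
```

View pics/c10.png

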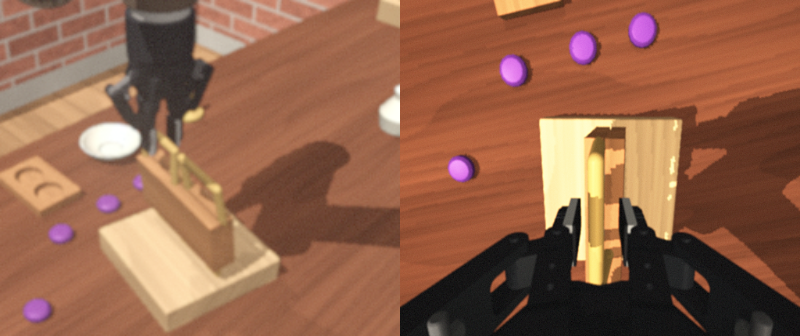

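```bash
python3 -m pendant '[[0,2,0,0,0],[0,0,0,0,0],[0,0,0,0,0]]'; python3 loc.py; python3 -m pendant '[[-2.6,-12.5,0.6,0,0],[-2.6,-12.5,-0.6,0,0],[-2.6,-12.4,-1.9,0,0],[-2.5,-12.1,-3.1,0,0],[-2.4,-11.8,-4.3,0,0]]'; python3 loc.py
```

```text
t: 14.22
ee_pos: [0.5989, 0.0907, 0.1672]
ee_rot: [-0.548, -0.447, 0.548, -0.447]
ft_force: [0.1, -0.3, -0.2]
finger_gap: 0.0076
local x,y,z 0.04293001032558048 0.014294345765844072 0.13085382639592852 r 0.13163226125585362 th 1.679603924452017
t: 14.85
ee_pos: [0.5866, 0.0307, 0.1595]
ee_rot: [0.549, 0.448, -0.546, 0.447]
ft_force: [-2.5, 5.0, 4.3]
finger_gap: 0.0077
local x,y,z 0.04308746549722062 -0.046929568764241786 0.12315787781027376 r 0.13179623397930618 th 1.2067302861649016
```

Good. Radius 0.132 m and forces low.

```bash
python3 -m pendant '[[-2.3,-11.5,-5.5,0,0],[-2.2,-10.9,-6.6,0,0],[-2.1,-10.3,-7.6,0,0],[-1.9,-9.5,-8.6,0,0],[-1.7,-8.5,-9.5,0,0]]'; python3 loc.py; python3 -m pendant '[[-1.5,-7.4,-10.2,0,0],[-1.3,-6.4,-10.9,0,0]]'; python3 loc.py
python3 - <<'E'
from h import *
a=grab('side')['frame'][60:270,150:400,::-1]; b=grab('wrist','w11')['frame'][:,:,::-1]
cv2.imwrite('pics/c11.png',np.hstack([cv2.resize(a,(400,336)),cv2.resize(b,(400,336))]))
E
```

```text
t: 15.48
ee_pos: [0.5759, -0.0211, 0.1205]
ee_rot: [0.548, 0.447, -0.547, 0.447]
ft_force: [-2.2, 4.9, 5.4]
finger_gap: 0.0081
local x,y,z 0.04313464169833024 -0.09981909028881918 0.08417685594430874 r 0.1305740933828619 th 0.7005880732814569
t: 15.72
ee_pos: [0.5729, -0.0355, 0.0989]
ee_rot: [-0.548, -0.447, 0.548, -0.447]
ft_force: [-2.6, -3.5, 7.2]
finger_gap: 0.0077
local x,y,z 0.0431060269150187 -0.11453131317738477 0.06264755268570935 r 0.13054553824487805 th 0.5005298019307133
```

View pics/c11.png

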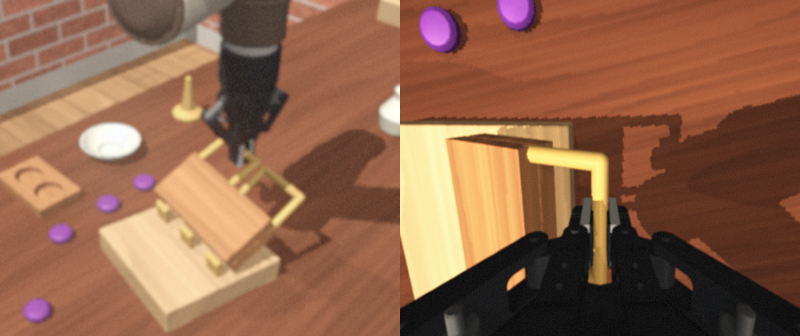

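Still shut, coming down on the -y side. Finishing the turn.

```bash
python3 -m pendant '[[-1.1,-5.3,-11.5,0,0],[-0.9,-4.2,-12,0,0],[-0.6,-3,-12.4,0,0],[-0.4,-1.8,-12.6,0,0],[-0.1,-0.6,-10,0,0]]'; python3 loc.py; python3 -m pendant '[[0,0,-4,0,0],[0,0,-2,0,0],[0,0,0,0,0]]'; python3 loc.py
```

```text
t: 16.45
ee_pos: [0.5695, -0.0516, 0.0401]
ee_rot: [-0.547, -0.447, 0.548, -0.447]
ft_force: [-1.9, -6.3, 6.5]
finger_gap: 0.0078
local x,y,z 0.0431114043217923 -0.1309564802613365 0.003751878550289141 r 0.13101021454487408 th 0.028641977238665305
t: 16.82
ee_pos: [0.5695, -0.0518, 0.0335]
ee_rot: [-0.547, -0.447, 0.549, -0.447]
ft_force: [0.2, -7.7, -0.0]
finger_gap: 0.0078
local x,y,z 0.04310208944772227 -0.13121609833845124 -0.002755683939569903 r 0.1312450313617278 th -0.02099802503811728
```

```bash
python3 -m pendant '[[0,0,-2,0,0],[0,0,-2,0,0],[0,0,0,0,0]]'; python3 loc.py
python3 - <<'E'
from h import *
a=grab('side')['frame'][100:270,200:400,::-1]; b=grab('wrist','w12')['frame'][:,:,::-1]
cv2.imwrite('pics/c12.png',np.hstack([cv2.resize(a,(400,340)),cv2.resize(b,(400,340))]))
E
```

```text
t: 17.2
ee_pos: [0.5696, -0.0519, 0.0328]
ee_rot: [-0.546, -0.447, 0.548, -0.448]
ft_force: [-6.4, -5.2, 18.6]
finger_gap: 0.0075
local x,y,z 0.04325695268266178 -0.1312064383572865 -0.0034538273758212557 r 0.13125188909096278 th -0.02631753436870271
```

View pics/c12.png

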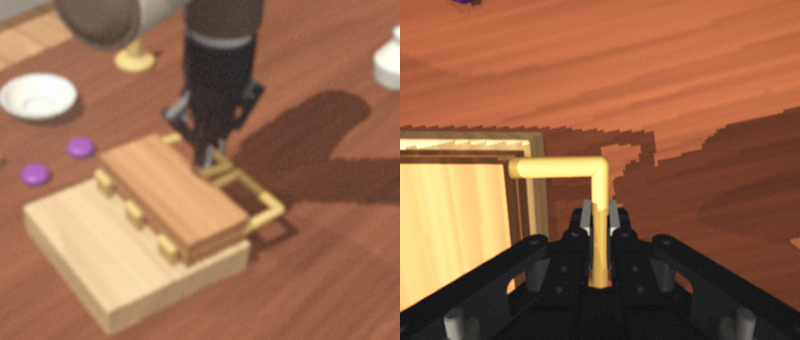

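The pair is flat, and the stop shows in the force (18.6 N). Releasing and backing away.

```bash
python3 -m pendant '[[0,0,1,0,40],[0,0,0,0,40],[0,0,0,0,40],[0,0,30,0,40],[0,0,50,0,40]]'; python3 -m pendant '[[0,-10,50,0,40],[0,-50,40,0,40],[0,-50,0,0,40],[0,-50,0,0,40],[0,-50,0,0,40]]'
python3 - <<'E'
from h import *
a=grab('side','s13')['frame'][120:290,180:380,::-1]; b=grab('top','t13')['frame'][140:300,165:355,::-1]
cv2.imwrite('pics/c13.png',np.hstack([cv2.resize(a,(400,340)),cv2.resize(b,(400,340))]))
for n in('side','top'): print([(d['pixel'],d['score']) for d in spotter.recognise('stone0_mid',grab(n))])
E
```

```text
t: 17.92
ee_pos: [0.5687, -0.0501, 0.1101]
ee_rot: [-0.546, -0.448, 0.549, -0.446]
ft_force: [0.0, 0.7, 0.1]
finger_gap: 0.0341
t: 18.55
ee_pos: [0.5701, -0.2601, 0.2002]
ee_rot: [0.547, 0.448, -0.547, 0.447]
ft_force: [0.4, 0.4, 0.7]
finger_gap: 0.0342
[]
[]
```

View pics/c13.png

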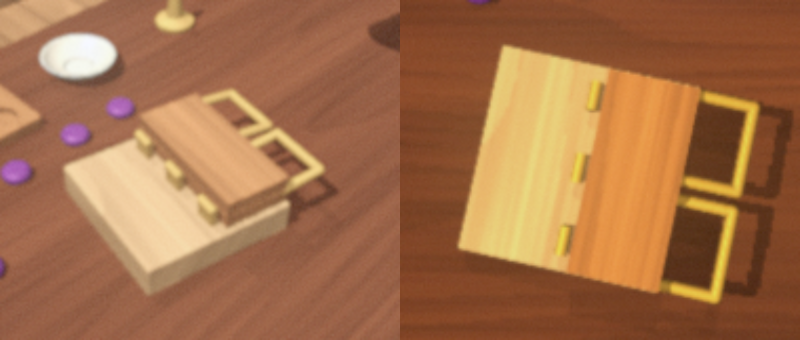

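View pics/s13.png

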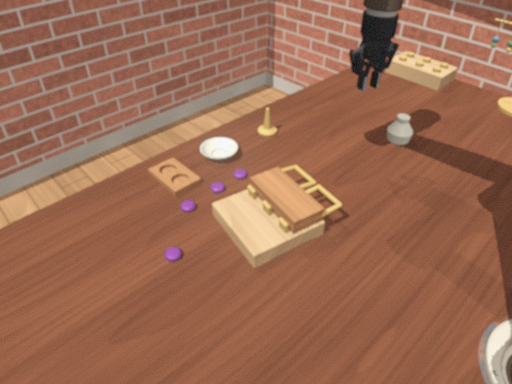

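Run:
```python
from fit import *
P=np.load('P.npy').copy(); P[3]=0
p=grab('side'); im=p['frame'][:,:,::-1].copy()
r0,c0,k=155,240,7; im=cv2.resize(im[r0:r0+85,c0:c0+110],None,fx=k,fy=k,interpolation=cv2.INTER_CUBIC)
q=proj(p,[pt(P,'e',x,.13) for x in(.075,.043,.011,-.011,-.043,-.075)])
for r,c in q: cv2.circle(im,(int((c-c0)*k),int((r-r0)*k)),3,(0,0,255),-1)
cv2.imwrite('pics/z14.png',im); print(sensors.state()['t'])
```

```text
18.9
```

View pics/z14.png

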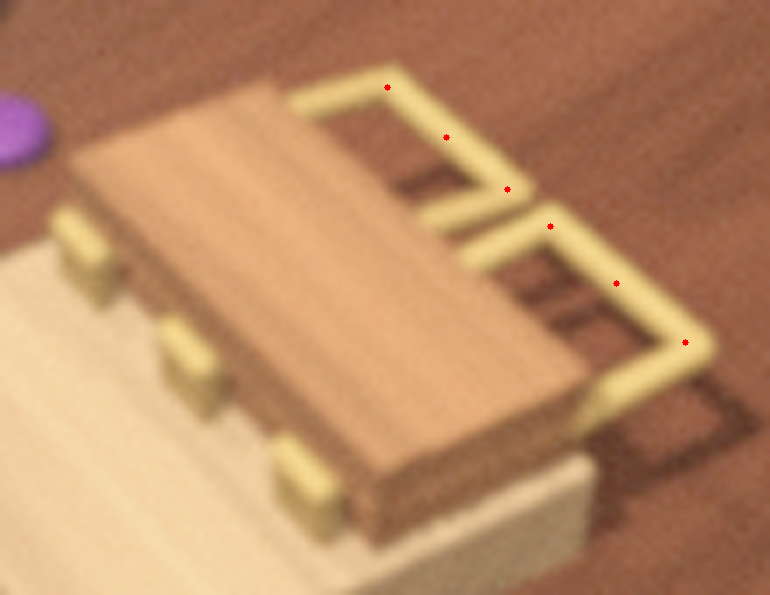

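Both bars are in line and level with their expected flat height. The trays are shut and flat, and no stone is loose.

```bash
python3 -c "
from bench import workorder
print(workorder.job_done())"
```

```text
the job is handed in; nothing more can be done
None
```

I folded the empty tray face-down onto the full one. I then turned the closed pair over by the full tray's own handle, and it now lies flat on the empty tray's side of the stand. I handed in at about 19 s.

- **Mid-turn correction:** with the pair upright, the bar had rolled about 8 mm toward the fingertips. I opened the gripper, re-gripped at the same angle and finished the turn. The trays stayed shut throughout.
- **Forces:** the highest wrist force I saw was about 20 N. That was when I pressed the pair down onto the stand.
- **Last checks:** both handles lined up at their expected flat positions to within about 1–2 mm in the side view. The top tray lay shut with no visible gap, and the gripper was clear of everything. The detector found no stone lying loose.
- **Not checked:** I could not see the stones inside the closed trays, so their being in the lower pockets is inferred. The detector's empty result is weak evidence, because it also missed the purple decoys that were in view.

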